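# Hang the herb tamper between its neighbours

## Task

Hang the steel herb tamper that stands on the table in the empty middle fork of the tool rack, between the two tools already hanging there: thread it in from the front and, by feel, slide it back gently to the rear stop of the fork, then lower it gently so that its collar drops fully into the seat, and let go. Do not knock or shift the two hanging tools, leave the other loose things where they are, and do not force the tamper against the rack (keep it under about 25 N).

Things in the scene. Friction and masses are not known exactly. Their poses are not given: they have to be found in the camera images.
- tamper: Tool to hang, upright on its head; round. Origin: centre of the head's underside, z up the shank. Steel head disc 44 mm diameter, 20 mm high; shank 12 mm diameter; collar 34 mm diameter at z 112 to 120 mm; wooden handle, cylinder 24 mm diameter, z 120 to 184, end at 190. Mass 0.2 to 0.39 kg. Grip the handle from above, 48 to 56 mm above the collar's underside: fingertips then clear the rear stop.
- tamper_collar (a point): Centre of the underside of the tamper's collar, on its axis, 112 mm above the tamper's origin. This face rests on the seat floor when the tamper hangs.
- rack: Fixed tool rack, 236 mm wide; place and yaw vary. Origin: on the table under the middle fork; x level into the rack, away from the forks' open mouths; y to its left, z up. Steel forks at y = +56, 0 (empty) and -56 mm, pointing to -x, on a wooden rail at x 74 to 96, z 133 to 164 mm (with screws), on two legs at y = +-105. A fork: two prongs, 40 mm wide (49 at the flared tips), underside at z = 142.
- fork_line (a point): Point fixed to the rack: x = 0, y = 0, z = 150 mm of the rack, seat floor height on the middle fork's centre line. The rigid middle fork is clamped at a reach that is NOT measured: its seat centre is anywhere from 25 mm before (-x) to 25 mm behind this point. Find it by feel: with the collar's underside 159 to 163 mm high slide in until the collar meets the stop; drop it from 1 to 2 mm back from there.
- slot_line (a point): The same point again, for the fork's profile along x, from its (unmeasured) seat centre: 64 to 43 mm in front the slot flares in from about 40 to 15 mm wide, tops at z = 156; 44 to 17 mm in front a raised step, top z = 156; then the seat, a pocket 36 mm long, floor z = 150; 18.5 mm behind the centre the rear stop, an upright plate up to z = 168. The slot is 15 mm wide up to the web behind the seat.
- muddler: Hangs loose in the left fork (rack x = +10, y = +56 mm) by a 34 mm collar; head 42 mm diameter, handle 24 mm diameter, shorter than the tamper's, its top 200 mm above the table. Origin: centre of the head's underside, 50 mm above the table while it hangs, z up. Its head is 13 mm from the tamper's as the tamper goes in.
- reamer: Hangs loose in the right fork (rack x = -10, y = -56 mm) by a 34 mm collar; cone-shaped head up to 40 mm diameter, handle 24 mm diameter, its top 200 mm above the table. Origin: lower end of the cone on its axis, 42 mm above the table while it hangs, z up. Its head is 14 mm from the tamper's as the tamper goes in.
- steel_tin: A loose round steel tin, 67 mm diameter, 44 mm high, a bystander. Origin: centre of its underside. The tamper and this tin stand on opposite sides of the rack's front (left or right), either way round.
- salve_tin: A loose flat round tin, 55 mm diameter, 22 mm high, a bystander on the left. Origin: centre of its underside.

How it is judged:
By the outcome, as a careful person would: the job done as asked, in the order asked, and still so for the second after the job is handed in, with the robot touching nothing.
It also fails if it takes over 48 s, if anything falls off the work surface, if the arm or the gripper's body presses on something with over 40 N, if the wrist force passes 120 N, or if a joint passes its speed limit or range.

## Robot

A 6-joint arm with a two-finger parallel gripper is mounted at the origin on a cart in front of the work surface, level with it; the furniture and walls round the work are solid. World frame = base frame: x ahead of the robot, y to its left, z up, the work surface at z = 0. Lengths are in m, angles in rad, forces in N, time in s.
With the tool pointing down it reaches from about 0.3 to 0.75 m from the base axis. Payload 8.5 kg.
Tool frame: the origin (TCP) lies at the very end of the fingers, on their centre line; the grasp point (between the pads) lies 19 mm behind it; x points along the fingers, y is the direction in which the jaws open and shut, and the axes are right-handed (so a half turn about x gives the same grasp; the last joint's range is limited). The gripper opens to 85 mm and grips with 20 to 120 N. Pads are 22 mm wide; open, the fingers measure 114 mm over their backs; the gripper's body (76 mm by 85 mm) begins 54 mm behind the grasp point. The pads swing forward as they close: fully open they stand 13 mm farther back than shut.
Start: joints at [-1.425, 0.381, 1.297, -0, 1.464, -0.215], TCP at [0.194, -0.515, 0.231] pointing down, gripper open.
Joint ranges: [-3.11, 3.11], [-0.89, 2.33], [0.22, 2.48], [-1.42, 4.56], [0.17, 2.85], [-2.88, 2.88]. Speed limits (rad/s): [2.39, 2.39, 3.14, 3.14, 3.14, 3.14].

## Interface

Orientations are given as a rotation vector (axis times angle).
In Python, from cell import robot, jaws, solve_ik, imaging, job, sensors gives the robot as it stands. The module is installed in compiled form; this text tells all that it offers. Calls block until the motion is done:
- robot.goto(position, orientation): joint-space move of the TCP to a pose.
- robot.move_l(position, max_speed=0.15, frame=None, threshold=None): straight line of the TCP; frame=None keeps the orientation; max_speed is the mean speed in m/s. With threshold (N) it stops when the force on the tool has changed by that much, and returns True; else False.
- robot.goto_joints(angles): joint-space move.
- jaws.let_go() and jaws.close_gripper(newtons=None): open the fingers fully, or close them until they stop; newtons is the grip in N (None keeps the last).
- robot.hold(seconds).
- solve_ik(position, orientation): joint angles nearest the present ones, or None.
- imaging.grab_frame(name): name is "scene" or "top" or "wrist"; returns the picture (384x512x3 uint8, blue, green, red); there is no depth.
- imaging.get_calibration(name): a dict with "fx", "fy", "cx", "cy" (pixels), "T" (4x4, takes a point from camera to world coordinates); the wrist camera has in their place "T_tool_cam" (4x4, takes a point from camera to tool coordinates, whose origin is the TCP and whose axes are the tool frame's). Camera axes: x right, y down, z forward; pixel columns grow to the right and rows downward; lengths in m; the calibration is good to about 2 mm. The wrist camera is an equidistant fisheye: a pixel r from the principal point sees the ray r / f radians off the axis. A picture is of the moment at which its call begins: read the wrist's pose just before it. get_calibration takes no time and is no camera call.
A pose or a line that the arm cannot do raises robot.PlanningError and nothing moves.
- job.sign_off(): hands the job in, once; it reports no verdict.
Readings, each from a call of its own:
- sensors.get_clock(): time.
- sensors.get_q(): joint angles.
- sensors.get_joint_velocities(): joint speeds.
- sensors.get_effort(): joint torques, N m.
- sensors.get_tcp_pos(): TCP position.
- sensors.get_ee_rot(): TCP orientation.
- sensors.get_wrist_force(): force on the tool from outside, world axes, zero at the start.
- sensors.get_wrist_torque(): the same for the moment, N m.
- sensors.get_finger_gap(): finger opening in m.
Only numpy, scipy, OpenCV 4.12 (cv2) and the standard library are available. Lean on these libraries where they do the work, as an engineer would, in place of code of your own. Each camera call takes 0.05 s, during which the arm holds its last target. There are 200 camera calls.

## Working session

There is one attempt and no reset: what is moved stays moved. The work goes in short steps, each a Python script; the robot and the scene stay as the last script left them, time stands still between calls to the robot, and variables do not carry over. Pictures are saved under pics/ and viewed, about 8 in all and at most 12, crops included, and the job is handed in when it is done.

```bash
mkdir -p pics; ls; python3 - <<'E'
from cell import *
import cv2,numpy as np
for n in("scene","top"):
    im=imaging.grab_frame(n);cv2.imwrite(f"pics/{n}0.png",im)
    c=imaging.get_calibration(n);print(n,c["fx"],c["fy"],c["cx"],c["cy"]);print(np.round(c["T"],4))
c=imaging.get_calibration("wrist");print(c)
print(sensors.get_clock(),sensors.get_ee_rot(),sensors.get_wrist_force())
E
```

```text
pics
scene 402.138908528011 402.138908528011 252.3610747804394 189.00844509209173
[[-0.7581 -0.3952  0.5187 -0.1346]
 [-0.6521  0.4646 -0.5991  0.6379]
 [-0.0042 -0.7924 -0.6099  0.8637]
 [ 0.      0.      0.      1.    ]]
top 464.9768813196312 464.9768813196312 252.43002252747178 187.73451972587145
[[ 0.0153 -0.9847  0.1733  0.253 ]
 [-0.9999 -0.0147  0.0043 -0.0805]
 [-0.0017 -0.1734 -0.9849  1.4678]
 [ 0.      0.      0.      1.    ]]
{'fx': 297.3186396354542, 'fy': 297.3186396354542, 'cx': 253.69787633997268, 'cy': 193.33657310105437, 'T_tool_cam': array([[-1.93437270e-03, -3.16971132e-01,  9.48433213e-01,
        -1.41860670e-01],
       [ 9.99997952e-01, -4.93645267e-05,  2.02304346e-03,
        -8.98069456e-05],
       [-5.94427418e-04,  9.48435184e-01,  3.16970578e-01,
        -8.24041294e-02],
       [ 0.00000000e+00,  0.00000000e+00,  0.00000000e+00,
         1.00000000e+00]])}
0.1 [ 2.02541003  0.3707072  -2.02521561] [-0.06365375 -0.18780727  0.34319835]
```

View pics/scene0.png

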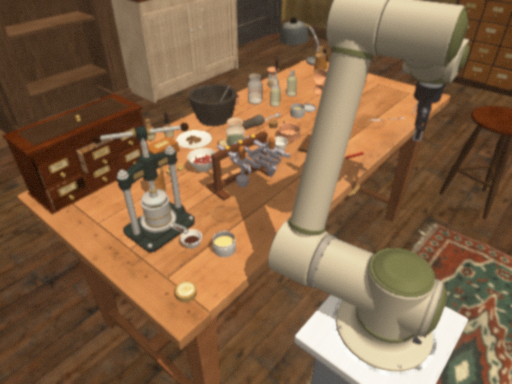

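View pics/top0.png

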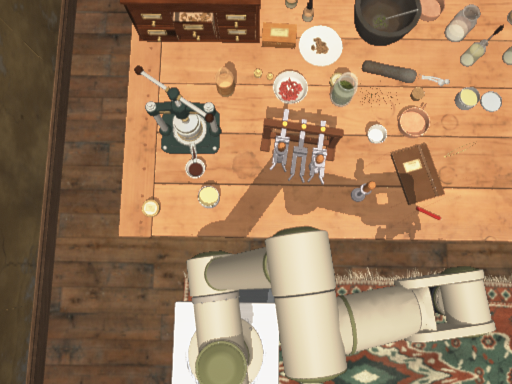

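The scene view shows the rack near (255,160) and the arm hiding the tamper. The top view shows the rack at about (300,140), the tamper at (365,190) on the right, and hanging handles near (281,147) and (318,158). I'll zoom in on the top view.

```bash
python3 - <<'E'
import cv2
a=cv2.imread("pics/top0.png")[95:215,250:400]
cv2.imwrite("pics/c1.png",cv2.resize(a,None,fx=5,fy=5,interpolation=cv2.INTER_CUBIC))
E
```

```text
(no output)
```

View pics/c1.png

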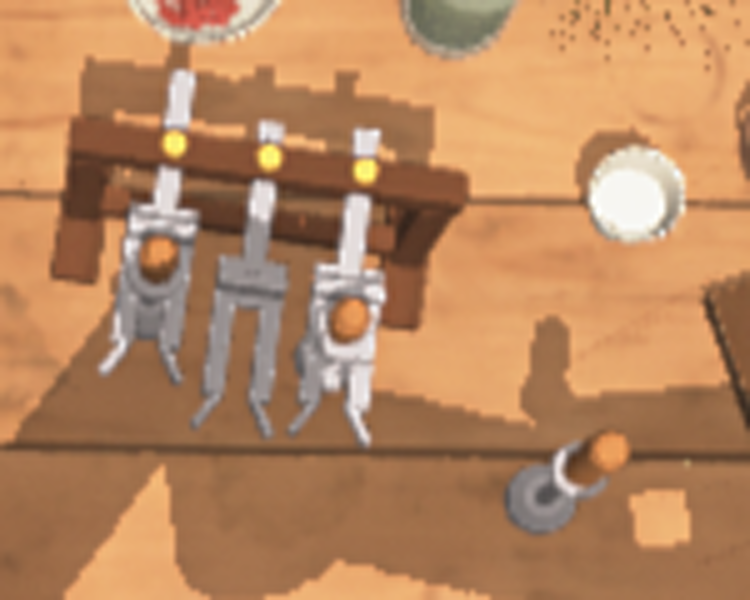

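The crop shows the middle-fork prongs at crop (205,410) and (262,420), screws at (174,144), (269,157) and (365,171), handle tops at (158,257) and (349,319), and the tamper's head at (541,497) with its top at (607,452). Next I'll cast rays and plan a wrist view.

```bash
cat > h.py <<'E'
from cell import robot,jaws,solve_ik,imaging,job,sensors
import numpy as np,cv2
from scipy.spatial.transform import Rotation as R
def ray(n,uv,pose=None):
    c=imaging.get_calibration(n);x=(uv[0]-c["cx"])/c["fx"];y=(uv[1]-c["cy"])/c["fy"]
    if n=="wrist":
        r=np.hypot(x,y);s=np.sinc(r/np.pi);d=np.array([x*s,y*s,np.cos(r)])
        P=np.eye(4);P[:3,:3]=R.from_rotvec(pose[1]).as_matrix();P[:3,3]=pose[0];T=P@c["T_tool_cam"]
    else: d=np.array([x,y,1.]);T=c["T"]
    return T[:3,3],T[:3,:3]@d
def at(n,uv,z,pose=None):
    o,d=ray(n,uv,pose);return o+d*(z-o[2])/d[2]
def down(yaw):  # tool x down, tool y (jaw) at world angle yaw; tool z = x cross y
    y=np.array([np.cos(yaw),np.sin(yaw),0]);x=np.array([0,0,-1.])
    return R.from_matrix(np.c_[x,y,np.cross(x,y)]).as_rotvec()
E
python3 - <<'E'
from h import *
for n,u,v,z in [("head",541,497,.02),("top",607,452,.19),("scrL",174,144,.166),("scrM",269,157,.166),("scrR",365,171,.166),("mudtop",158,257,.2),("reamtop",349,319,.2),("tipL",205,410,.156),("tipR",262,420,.156),("stopL",220,260,.168),("stopR",287,264,.168)]:
    print(n,np.round(at("top",(250+(u+.5)/5-.5,95+(v+.5)/5-.5),z),4))
M=R.from_rotvec(sensors.get_ee_rot()).as_matrix();print(np.round(M,2))
E
```

```text
head [ 0.4927 -0.4066  0.02  ]
top [ 0.4906 -0.4058  0.19  ]
scrL [ 0.6738 -0.165   0.166 ]
scrM [ 0.6667 -0.2203  0.166 ]
scrR [ 0.6591 -0.2761  0.166 ]
mudtop [ 0.5965 -0.154   0.2   ]
reamtop [ 0.5623 -0.2611  0.2   ]
tipL [ 0.518 -0.184  0.156]
tipR [ 0.5126 -0.2168  0.156 ]
stopL [ 0.6039 -0.1916  0.168 ]
stopR [ 0.6021 -0.2302  0.168 ]
[[-0.    0.35 -0.94]
 [ 0.   -0.94 -0.35]
 [-1.   -0.   -0.  ]]
```

Everything agrees: yaw is about −0.132, screws are 56 mm apart, and fork centre, screws and handle midpoint agree within 1 mm laterally. Next is a wrist view from above that covers both rack and tamper.

```bash
python3 - <<'E'
from h import *
y=-0.132
for p in [(.49,-.27,.36),(.492,-.406,.145),(.51,-.2,.24)]:
    for w in (y-np.pi/2,y,y+np.pi/2,y+np.pi):
        q=solve_ik(p,down(w));print(p,round(w,2),None if q is None else np.round(q,2))
robot.goto((.50,-.28,.36),down(y-np.pi/2))
p=(sensors.get_tcp_pos(),sensors.get_ee_rot());im=imaging.grab_frame("wrist")
np.savez("w1.npz",p=p[0],r=p[1]);cv2.imwrite("pics/w1.png",im)
cv2.imwrite("pics/w1b.png",cv2.resize(im,(800,600),interpolation=cv2.INTER_CUBIC));print(p,sensors.get_clock())
E
```

```text
(0.49, -0.27, 0.36) -1.7 [-0.72  0.35  0.99 -0.    1.81  0.99]
(0.49, -0.27, 0.36) -0.13 [-0.72  0.35  0.99 -0.    1.81 -0.58]
(0.49, -0.27, 0.36) 1.44 [-0.72  0.35  0.99  0.    1.81 -2.15]
(0.49, -0.27, 0.36) 3.01 [-0.72  0.35  0.99 -0.    1.81  2.56]
(0.492, -0.406, 0.145) -1.7 [-0.88  0.6   1.17 -0.    1.37  0.83]
(0.492, -0.406, 0.145) -0.13 [-0.88  0.6   1.17  0.    1.37 -0.74]
(0.492, -0.406, 0.145) 1.44 [-0.88  0.6   1.17  0.    1.37 -2.31]
(0.492, -0.406, 0.145) 3.01 [-0.88  0.6   1.17 -0.    1.37  2.4 ]
(0.51, -0.2, 0.24) -1.7 [-0.59  0.37  1.29 -0.    1.48  1.11]
(0.51, -0.2, 0.24) -0.13 [-0.59  0.37  1.29 -0.    1.48 -0.46]
(0.51, -0.2, 0.24) 1.44 [-0.59  0.37  1.29  0.    1.48 -2.03]
(0.51, -0.2, 0.24) 3.01 [-0.59  0.37  1.29 -0.    1.48  2.68]
(array([ 0.4995881 , -0.28064389,  0.359512  ]), array([-2.15172085,  0.14262734,  2.15347654])) 1.6583
```

View pics/w1b.png

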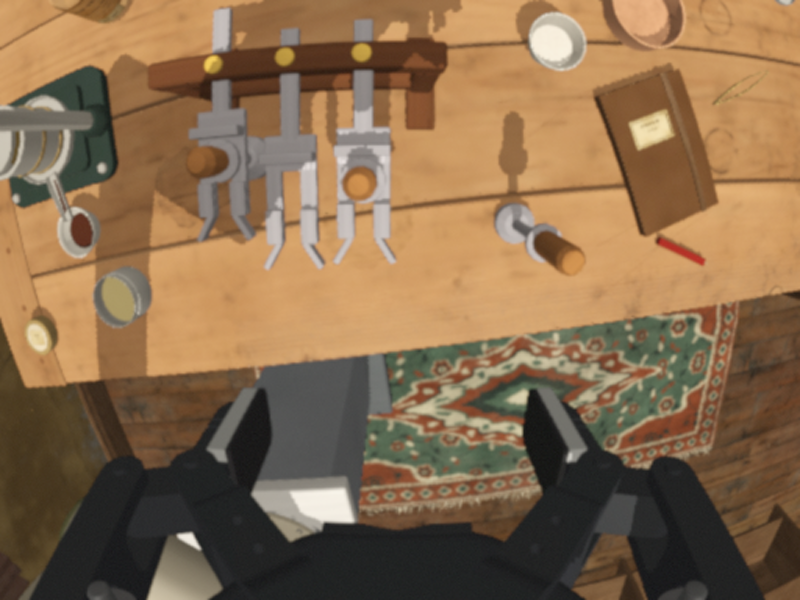

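The wrist view (800 px) shows middle-fork tips at (271,266) and (320,265), slot edges at about (285,200) and (302,200), screws at (213,64), (285,57) and (361,52), and tamper head/top at (515,222)/(570,258). I'll triangulate these against the top view.

```bash
python3 - <<'E'
from h import *
w=np.load("w1.npz");P=(w["p"],w["r"])
W=lambda u,v,z:at("wrist",((u+.5)*.64-.5,(v+.5)*.64-.5),z,P)
for n,u,v,z in [("head",515,222,.02),("top",570,258,.19),("scrL",213,64,.166),("scrM",285,57,.166),("scrR",361,52,.166),("mudtop",195,160,.2),("reamtop",360,183,.2),("tipL",271,266,.156),("tipR",320,265,.156),("stopL",264,153,.168),("stopR",316,150,.168)]: print(n,np.round(W(u,v,z),4))
im=cv2.imread("pics/w1.png")
a=im[70:185,120:245];t=cv2.imread("pics/top0.png")[110:190,265:345]
b=im[120:190,305:390]
cv2.imwrite("pics/c2.png",np.hstack([cv2.resize(a,(440,405),interpolation=cv2.INTER_CUBIC),cv2.resize(b,(340,405)[:1]+(280,),interpolation=cv2.INTER_CUBIC) if 0 else cv2.copyMakeBorder(cv2.resize(b,(340,280),interpolation=cv2.INTER_CUBIC),0,125,0,0,0)]))
E
```

```text
head [ 0.4946 -0.4073  0.02  ]
top [ 0.495  -0.4059  0.19  ]
scrL [ 0.6726 -0.1665  0.166 ]
scrM [ 0.6645 -0.2219  0.166 ]
scrR [ 0.658  -0.2764  0.166 ]
mudtop [ 0.6006 -0.1559  0.2   ]
reamtop [ 0.5649 -0.2655  0.2   ]
tipL [ 0.5097 -0.1827  0.156 ]
tipR [ 0.5048 -0.2217  0.156 ]
stopL [ 0.5965 -0.1967  0.168 ]
stopR [ 0.5917 -0.235   0.168 ]
```

View pics/c2.png

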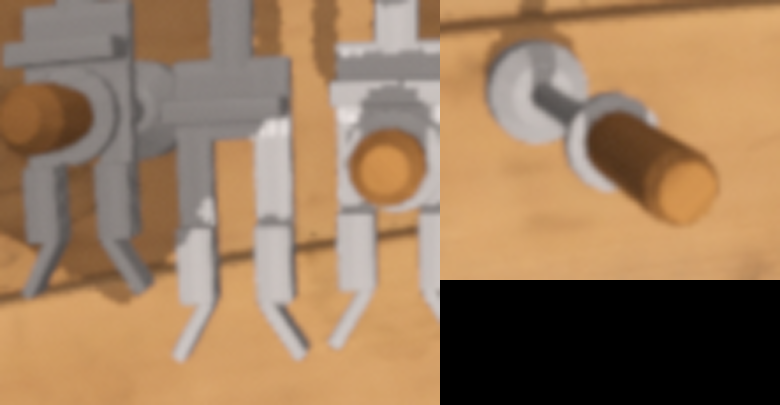

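Both cameras put the fork line at −0.131 ± 0.001 along the rack's y axis and the tamper at −0.338. I'll squeeze once with the jaws along rack y to centre the tamper laterally, then turn 90° and grip with the jaws along rack x. That way the fingers open clear of the neighbouring tools.

```bash
python3 - <<'E'
from h import *
w=np.load("w1.npz");P=(w["p"],w["r"]);yr=np.array([.1316,.9913])
for u,v in((236.5,285),(236,250),(237,300),(240.5,350)):
    q=at("wrist",(120+u/3.52,70+v/3.52),.156,P);print(np.round(q,4),q[:2]@yr)
Y=-.132;p=np.array([.4932,-.4063,.145])
up=p+[0,0,.1]
robot.goto(up,down(Y-np.pi/2));robot.move_l(p,.15)
jaws.close_gripper(20);print(sensors.get_finger_gap(),sensors.get_tcp_pos(),sensors.get_tcp_pos()[:2]@yr)
jaws.let_go();robot.goto(p,down(Y));jaws.close_gripper(60)
print(sensors.get_finger_gap(),sensors.get_tcp_pos(),sensors.get_wrist_force(),sensors.get_clock())
cv2.imwrite("pics/t2.png",imaging.grab_frame("top"))
robot.move_l(p+[0,0,.015],.05);print(sensors.get_tcp_pos(),sensors.get_wrist_force(),sensors.get_wrist_torque(),sensors.get_clock())
E
```

```text
[ 0.5303 -0.2046  0.156 ] -0.13300960085066366
[ 0.5422 -0.2066  0.156 ] -0.13342140208281905
[ 0.5252 -0.2038  0.156 ] -0.13291368389046893
[ 0.5077 -0.2017  0.156 ] -0.13316243210846124
0.02333692808362314 [ 0.49326935 -0.40644202  0.14520207] -0.3379917249842801
0.02245848201993113 [ 0.49311088 -0.40634942  0.14508057] [-1.72876834 -0.10479228  0.61785464] 6.4
[ 0.49325188 -0.40629764  0.16020572] [-0.36679167  0.07781604 -3.07290103] [-0.01611079  0.03903664 -0.03601916] 6.9
```

Gripped, with a load of about 3.4 N, and the tamper's lateral position matches the cameras. Now I'll carry it to the front of the fork and look before threading.

```bash
cat >> h.py <<'E'
YAW=-.132;XR=np.array([np.cos(YAW),np.sin(YAW)]);YR=np.array([-XR[1],XR[0]])
def rp(x,y,z): return np.r_[x*XR+y*YR,z]
def rk(p): return np.r_[p[:2]@XR,p[:2]@YR,p[2]]
def show(t):
    f=sensors.get_wrist_force();print(t,np.round(rk(sensors.get_tcp_pos())*1e3,1),"F",np.round(np.r_[f[:2]@XR,f[:2]@YR,f[2]],1),"T",np.round(sensors.get_wrist_torque(),2),"t",round(sensors.get_clock(),1))
E
python3 - <<'E'
from h import *
a=rk(sensors.get_tcp_pos());print(a)
robot.move_l(rp(.480,a[1],.194),.12);robot.move_l(rp(.480,-.132,.194),.15)
robot.hold(.2);show("pre")
P=(sensors.get_tcp_pos(),sensors.get_ee_rot());im=imaging.grab_frame("wrist");t=imaging.grab_frame("top")
np.savez("w2.npz",p=P[0],r=P[1]);cv2.imwrite("pics/w2.png",im);cv2.imwrite("pics/t3.png",t)
cv2.imwrite("pics/c3.png",np.hstack([cv2.resize(im,(480,360)),cv2.resize(t[110:200,260:340],(320,360),interpolation=cv2.INTER_CUBIC)]))
E
```

```text
[ 0.54243659 -0.33784277  0.16020572]
pre [ 480.  -132.4  193.9] F [ 0.8 -0.2 -2.2] T [ 0.01 -0.05 -0.01] t 9.4
```

View pics/c3.png

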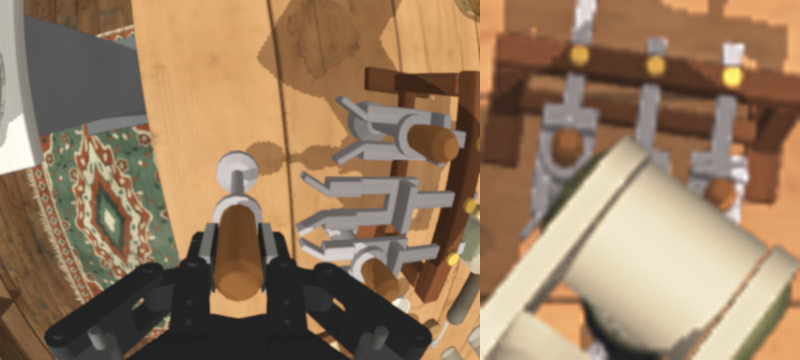

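The view shows the tamper upright in the jaws, its collar at about (238,212), head at (237,168) and the fork tips ahead at (303,180) and (300,227). I'll zoom in for a lateral check using one camera.

```bash
python3 - <<'E'
import cv2
a=cv2.imread("pics/w2.png")[150:270,220:420]
cv2.imwrite("pics/c4.png",cv2.resize(a,None,fx=4,fy=4,interpolation=cv2.INTER_CUBIC))
E
```

```text
(no output)
```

View pics/c4.png

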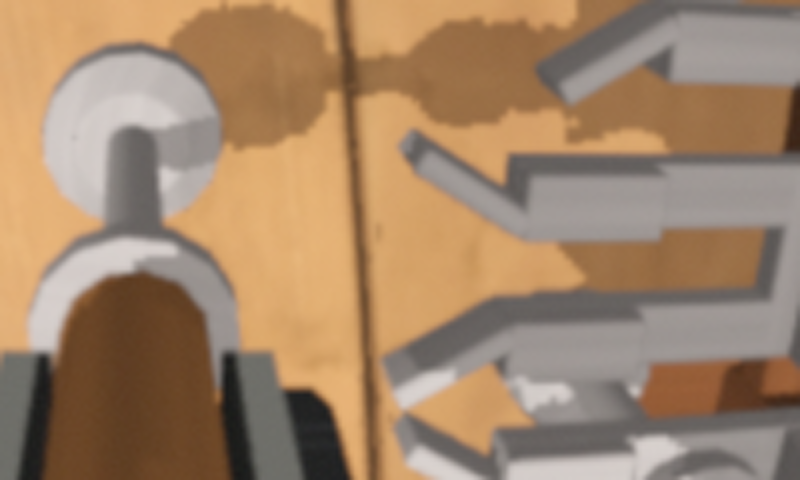

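```bash
python3 - <<'E'
from h import *
w=np.load("w2.npz");P=(w["p"],w["r"])
print("tcp",rk(P[0]))
for n,u,v,z in [("inL",600,240,.156),("inR",600,316,.156),("inL",530,240,.156),("inR",520,323,.156),("stepfL",660,170,.156),("headL",45,137,.069),("headR",220,137,.069),("headT",132,49,.069),("headB",132,222,.069),("collT",132,234,.169),("collTb",132,223,.161),("shankL",108,160,.075),("shankR",159,160,.075),("mudtop",0,0,.2)]:
    q=at("wrist",(220+(u+.5)/4-.5,150+(v+.5)/4-.5),z,P);print(n,np.round(rk(q)*1e3,1))
E
```

```text
tcp [ 0.47999986 -0.1324349   0.19391818]
inL [ 560.5 -122.7  156. ]
inR [ 562.8 -137.2  156. ]
inL [ 547.5 -122.5  156. ]
inR [ 547.6 -138.   156. ]
stepfL [ 570.2 -110.   156. ]
headL [ 459.6 -130.7   69. ]
headR [ 500.7 -130.7   69. ]
headT [ 480.  -109.6   69. ]
headB [ 480. -152.   69.]
collT [ 480.3 -115.9  169. ]
collTb [ 480.2 -117.1  161. ]
shankL [ 474.5 -134.5   75. ]
shankR [ 486.3 -134.5   75. ]
mudtop [465.1 -74.6 200. ]
```

The slot's centre is about −130 to −131 by this view and the top view, with the tamper at −132.4. I'll shift 1.3 mm and thread slowly with a force guard.

```bash
python3 - <<'E'
from h import *
y=-.1309
robot.move_l(rp(.500,y,.194),.05);show("start")
print(robot.move_l(rp(.560,y,.194),.04,threshold=4));show("throat")
if rk(sensors.get_tcp_pos())[0]>.557:
    print(robot.move_l(rp(.578,y,.194),.02,threshold=4));show("in")
E
```

```text
start [ 500.  -130.8  193.8] F [-0.3  0.  -2.6] T [-0.  0.  0.] t 10.0
False
throat [ 559.9 -130.9  194.1] F [-0.6  0.1 -3.6] T [-0.02 -0.02 -0.02] t 11.7
False
in [ 577.9 -130.9  194. ] F [ 0.6 -0.2 -2.5] T [0.03 0.02 0.03] t 12.7
```

```bash
python3 - <<'E'
from h import *
y=-.1309
print(robot.move_l(rp(.640,y,.194),.012,threshold=4));show("stop")
robot.hold(.2);show("held")
E
```

```text
True
stop [ 591.  -130.7  193. ] F [ 0.1 -0.2 -2.7] T [-0.01 -0.02  0.04] t 14.6
held [ 590.7 -130.6  192.4] F [ 0.6  0.2 -2.1] T [-0.01  0.01  0.02] t 14.8
```

It stopped at x=591, as predicted, but the residual force is about zero. I'll probe again to confirm.

```bash
python3 - <<'E'
from h import *
y=-.1309
robot.move_l(rp(.5875,y,.194),.02);robot.hold(.2);show("back")
print(robot.move_l(rp(.640,y,.194),.012,threshold=4));show("stop")
for i in range(3): robot.hold(.1);show("h")
E
```

```text
back [ 587.5 -130.9  194. ] F [-0.1 -1.3 -2.7] T [ 0.   -0.04  0.05] t 15.3
True
stop [ 591.  -130.7  193. ] F [ 0.5  0.1 -3.1] T [-0.04  0.08 -0.04] t 16.4
h [ 590.8 -130.6  192.5] F [ 0.5 -0.1 -2.6] T [ 0.02 -0.05 -0.02] t 16.5
h [ 590.7 -130.6  192.4] F [-0.2 -0.5 -3.4] T [ 0.01 -0.04 -0.01] t 16.6
h [ 590.8 -130.7  192.5] F [-0.1  0.5 -2.9] T [ 0.01 -0.01 -0.02] t 16.7
```

The stop repeats at x=591.0, so it is real contact. Back off 1.4 mm and lower with a guard.

```bash
python3 - <<'E'
from h import *
y=-.1309;x=.5896
robot.move_l(rp(x,y,.194),.015);robot.hold(.1);show("back")
print(robot.move_l(rp(x,y,.176),.010,threshold=4));show("down")
robot.hold(.15);show("held")
E
```

```text
back [ 589.6 -130.9  194. ] F [ 0.3  0.6 -2.2] T [ 0.01 -0.01  0.01] t 17.1
True
down [ 589.6 -130.9  183.1] F [-0.7  0.1  5.7] T [0.01 0.05 0.01] t 18.2
held [ 589.6 -130.9  183.1] F [-0.5  0.9  5.5] T [ 0.   -0.   -0.03] t 18.3
```

It touched at TCP z=183.1, so the collar's underside is at 150.1 mm, which is the seat floor. Release, go up, and look.

```bash
python3 - <<'E'
from h import *
y=-.1309;x=.5896
jaws.let_go();show("open")
robot.move_l(rp(x,y,.30),.1);show("up")
robot.goto(rp(.48,-.18,.36),down(YAW-np.pi/2));robot.hold(.3)
P=(sensors.get_tcp_pos(),sensors.get_ee_rot());im=imaging.grab_frame("wrist");t=imaging.grab_frame("top")
np.savez("w4.npz",p=P[0],r=P[1]);cv2.imwrite("pics/w4.png",im);cv2.imwrite("pics/t4.png",t);show("view")
cv2.imwrite("pics/c5.png",np.hstack([cv2.resize(im[30:200,150:370],(518,400),interpolation=cv2.INTER_CUBIC),cv2.resize(t[110:210,270:340],(280,400),interpolation=cv2.INTER_CUBIC)]))
E
```

```text
open [ 589.1 -130.7  181.8] F [ 0.2  0.6 -0.2] T [-0.01 -0.04 -0.04] t 19.0
up [ 589.4 -130.8  299.3] F [-0.2  0.2 -0.8] T [-0.06  0.01  0.01] t 20.3
view [ 480.1 -180.   359.9] F [ 0.1 -0.1  0.7] T [-0.04 -0.03 -0.02] t 21.9
```

View pics/c5.png

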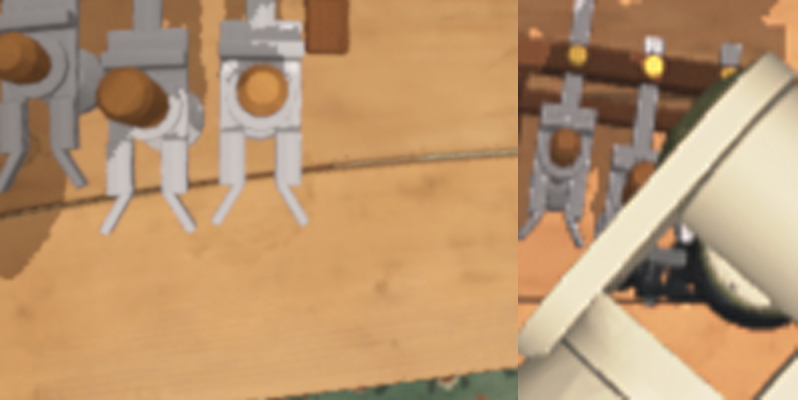

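The wrist crop shows the tamper hanging in the middle fork with its handle top near (122,95), and the reamer top at (263,91) and muddler top at (14,55) undisturbed. A numerical check and a bystander comparison come next.

```bash
python3 - <<'E'
from h import *
w=np.load("w4.npz");P=(w["p"],w["r"])
for n,u,v,z in [("tamper",119,94,.228),("reamer",263,91,.2),("muddler",12,55,.2)]:
    print(n,np.round(rk(at("wrist",(150+u/2.3545,30+v/2.353),z,P))*1e3,1))
w=np.load("w1.npz");Q=(w["p"],w["r"])
for n,u,v in[("ream0",360,183),("mud0",195,160)]:print(n,np.round(rk(at("wrist",((u+.5)*.64-.5,(v+.5)*.64-.5),.2,Q))*1e3,1))
# clear arm from top view and compare before/after
robot.goto(rp(.36,-.40,.36),down(YAW-np.pi/2));robot.hold(.2)
t=imaging.grab_frame("top");cv2.imwrite("pics/t5.png",t);show("end")
a=cv2.imread("pics/top0.png")
s=lambda i:cv2.resize(i[100:210,185:345],(400,275),interpolation=cv2.INTER_CUBIC)
cv2.imwrite("pics/c6.png",np.vstack([s(a),s(t)]))
E
```

```text
tamper [ 589.1 -131.6  228. ]
reamer [ 591.9 -187.8  200. ]
muddler [612.9 -78.8 200. ]
ream0 [ 595.  -188.8  200. ]
mud0 [615.9 -75.5 200. ]
end [ 360.7 -399.2  360.2] F [-0.3 -0.5  0.1] T [ 0.02 -0.    0.03] t 23.2
```

View pics/c6.png

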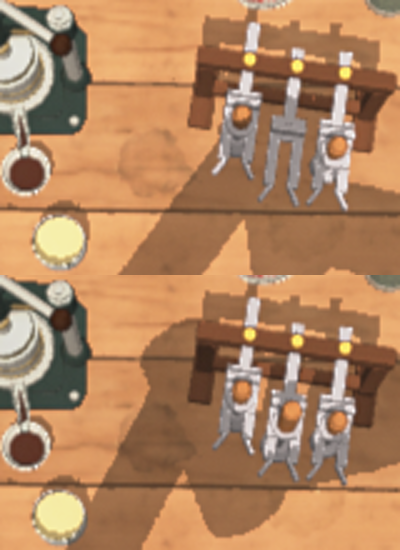

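The before and after views match: the neighbouring tools and tins are in the same place, and the tamper hangs in the middle fork with its handle top 0.5–0.7 mm from the released position.

```bash
python3 -c "
from cell import *
job.sign_off();print(sensors.get_clock())"
```

```text
the job is handed in; nothing more can be done
the job is handed in; nothing more can be done
```

The tamper is hanging in the middle fork, released, and the job is handed in. The last clock reading was 23.2 s, just before hand-in.

**What I did**
- I centred the tamper with a light squeeze, then gripped its handle 52 mm above the collar's underside with the jaws along the rack's depth.
- I threaded it in from the front with no side contact; side forces stayed around 1 N.
- I found the rear stop by feel with a 4 N guard. Both touches stopped at the same place.
- I backed off 1.4 mm, lowered it until it touched, let go and went straight up.

**Last checks**
- **Seat:** contact came with the collar's underside at 150.1 mm, against a 150 mm seat floor. The floor reading was about 6 N upward.
- **Tamper position:** the wrist camera put the handle top within 1 mm of where I released it.
- **Neighbours and tins:** in the top view, the two hanging tools and the visible loose things on the left look unchanged. The wrist-camera estimates of the hanging tools' tops differ by 3–4 mm between the two viewpoints. I put that down to reading them off the picture edge, because the top view shows no shift.
- **Did not agree:** after each stop contact the force fell to about zero, because the arm relaxed back slightly. I therefore relied on the two contacts agreeing and on the predicted stop position from the images (591.5 mm against 591.0 mm measured).

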